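Check an eyelet-press die with a go/no-go plug gauge

TASK

Check the bore of the die block clamped in the checking stand with the double-ended plug gauge: slide the long go end gently in until its collar is fully home and bears lightly on the block, draw it out, then press the short thick no-go end squarely and centrally against the mouth of the bore with about 10 newtons for a second, to confirm that it refuses to enter. Then lay the gauge back in its wooden cradle and let go; never push the gauge on the stand harder than 25 newtons, and leave the other things on the bench alone.

Things in the scene. Friction and masses are not known exactly. Their poses are not given: they have to be found in the camera images.
- gauge: double-ended plug gauge, 156 mm long, 0.22 to 0.4 kg, lying level in the cradle. Origin at the centre of its grip: a square aluminium bar 22 x 22 mm, 90 mm long along the gauge's y, z up; it balances about 5 mm from the origin towards the go end (+y). At each end of the grip a round collar, 30 mm in diameter, 4 mm thick, then a steel end: go at +y, no-go at -y
- go_shoulder (a point): on the gauge's axis at the outer face of the go end's collar (gauge y = +49 mm), the face that meets the block when the go end is fully home; axes as the gauge
- go_tip (a point): centre of the nose of the go end (gauge y = +89 mm), a steel cylinder 20 mm in diameter, 40 mm long, whose last 8 mm taper to a flat nose 14 mm in diameter; axes as the gauge
- nogo_tip (a point): centre of the flat face of the no-go end (gauge y = -67 mm), a steel cylinder 25 mm in diameter, 18 mm long; axes as the gauge
- stand: fixed checking stand, origin at the centre of its underside, z up; base 100 x 90 x 14 mm, pedestal 66 x 24 mm and clamp cheeks (outer faces x = +-34 mm, a screw head to x = +40 mm; 85 mm high) hold a square steel die block 46 x 46 mm across, 32 mm thick along the stand's y, top at most 106 mm above the bench. Rigid: it does not move under the gauge
- bore (a point): nominal centre of the block's bore: 80 mm above the bench, mid-thickness. It runs level along y, 21.4 mm in diameter, open at both faces (32 mm apart), so each gauge end may enter from either side. Clamped by hand: the real bore is parallel but, unmeasured, up to 2.3 mm off in x and z, and the block (both faces) up to 6 mm along y: to be felt (the bore's edge pushes the go end's taper towards the real axis) or seen
- cradle_seat (a point): centre of the grip when the gauge lies in the fixed wooden cradle, 58 mm above the bench. The grip lies along y on two saddles 8 mm thick at y = +-36 mm, floor 47 mm above the bench, between cheeks 27 mm apart with tops at 56 mm; the collars hang outside the saddles, 5 mm end play either way. Cradle 60 x 96 mm in plan, base 12 mm high between the saddles
- spare_die: a loose spare die block, 46 x 46 x 32 mm, lying behind the stand: leave alone (origin under its centre)
- driver: a screwdriver lying behind the stand: leave alone (origin under its centre)
- marker: a marker pen, 135 mm long, lying at the left: leave alone (origin under its centre)
- ruler: a steel ruler 310 x 30 x 4 mm at the right: leave alone (origin under its centre)
- tape: a tape dispenser, 150 mm long, 98 mm high, at the left: leave alone (origin under its centre)
- eyelet_tray: a blue divided tray 140 x 200 x 50 mm, near left: leave alone (origin under its centre)
There are look-alikes about, which are no part of the job. There is more than one size of the gauge; the one meant has the size given above. What is shaped like the stand but orange or yellow is not meant.

How it is judged:
By the outcome, as a careful person would: the job done as asked, in the order asked, and still so for the second after the job is handed in, with the robot touching nothing.
It also fails if it takes over 61 s, if anything falls off the work surface, if the arm or the gripper's body presses on something with over 40 N, if the wrist force passes 120 N, or if a joint passes its speed limit or range.

ROBOT

A 7-joint arm with a two-finger parallel gripper is mounted at the origin on the work surface. World frame = base frame: x ahead of the robot, y to its left, z up, the work surface at z = 0. Lengths are in m, angles in rad, forces in N, time in s.
With the tool pointing down it reaches from about 0.425 to 0.875 m from the base axis. Payload 4.7 kg.
Tool frame: the origin (TCP) lies midway between the tips of the shut fingers; the grasp point (between the pads) lies 19 mm behind it; z points along the fingers, y is the direction in which the jaws open and shut (so a half turn about z gives the same grasp; the last joint's range is limited). The gripper opens to 87 mm and grips with 3 to 60 N. Pads are 19 mm wide; open, the fingers measure 117 mm over their backs; the gripper's body (75 mm by 190 mm) begins 51 mm behind the grasp point.
Start: joints at [-1.093, 0.321, -0.07, 1.45, 0.023, 1.371, -0.057], TCP at [0.291, 0.581, 0.186] pointing down, gripper open.
Joint ranges: [-2.86, 2.86], [-0.3, 2.09], [-1.38, 1.24], [0.06, 2.45], [-1.56, 4.7], [0.09, 2.05], [-2.69, 2.69]. Speed limits (rad/s): [2.57, 2.57, 3.14, 3.14, 3.14, 3.14, 3.14].

INTERFACE

Orientations are given as a rotation vector (axis times angle).
In Python, from bench import get_state, eyes, job gives the robot as it stands. The module is installed in compiled form; this text tells all that it offers.
- The arm moves only by the shell command python3 -m jog 'ROWS' [FORCE]. ROWS is JSON, a list that holds one entry, the list of rows, each a list of 5 numbers: the opening, from 0 (shut) to 1 (fully open), then the shift along the tool's x, y, z in units of 40 mm (1.0 is 40 mm), then the turn about the tool's z in units of 5 degrees (1.0 is 5 degrees). In form: [[[jaw, dx, dy, dz, turn], ...]]. A call has 1 to 10 rows; each row shifts and turns the commanded pose from where the row before left it, along the tool's axes as they then stand; what a row does not reach is not made up. A row lasts 1/8 s, in which the tool goes at most 62.5 mm and 10.7 degrees, less where a joint would pass 70% of its speed; a pose out of reach is approached as far as the arm can. A call is refused whole if a number of a shift passes 1 or a number of a turn 1, either way. A call with a gripper value outside its range is refused whole. The fingers move at their own pace and stop on an object; FORCE is the grip in N (left out, the last holds). Time passes only in rows, so rows that do not move let the fingers close. It gives the time, the measured TCP pose, the force and the opening at its end, in the units of the state.
- get_state(): the state, without advancing time (a new reading comes with each control period).
- eyes.get_image(name): name is "scene" or "top"; returns (picture, depth): 400x640x3 uint8, red, green, blue; 400x640 float32, m along the optical axis (not along the pixel's ray), 0 where there is no reading.
- eyes.camera_params(name): a dict with "camera_matrix" (3x3 intrinsics, pixels), "pose" (4x4, takes a point from camera to world coordinates). Camera axes: x right, y down, z forward; pixel columns grow to the right and rows downward; lengths in m; the calibration is good to about 2 mm. A picture is of the moment at which its call begins. camera_params takes no time and is no camera call.
- job.close_job(): hands the job in, once; it reports no verdict.
The state is a dict: "time": time; "joint_positions": joint angles; "qd": joint speeds; "joint_torque": joint torques, N m; "position": TCP position; "tool_rot": TCP orientation; "ft_force": force on the tool from outside, world axes, zero at the start; "torque": the same for the moment, N m; "grip_width": opening from 0.0 (shut) to 1.0 (fully open).
Only numpy, scipy, OpenCV 4.12 (cv2) and the standard library are available. Lean on these libraries where they do the work, as an engineer would, in place of code of your own. Each camera call takes 0.05 s, during which the arm holds its last target. There are 200 camera calls.

## Working session

There is one attempt and no reset: what is moved stays moved. The work goes in short steps, Python scripts to look and compute and a shell command to move; the robot and the scene stay as the last step left them, time stands still between calls to the robot, and variables do not carry over. Pictures are saved under pics/ and viewed, about 8 in all and at most 12, crops included, and the job is handed in when it is done.

```bash
mkdir -p pics; ls
cat > h.py <<'E'
import numpy as np, cv2
from scipy.spatial.transform import Rotation as R
from bench import get_state, eyes, job
def cam(n):
    p=eyes.camera_params(n); return np.array(p["camera_matrix"]),np.array(p["pose"])
def grab(n,fn):
    im,d=eyes.get_image(n); np.savez('pics/'+fn+'.npz',im=im,d=d); cv2.imwrite('pics/'+fn+'.png',im[:,:,::-1]); return im,d
def cloud(n,d):
    K,T=cam(n); v,u=np.mgrid[:d.shape[0],:d.shape[1]]
    P=np.stack([(u-K[0,2])/K[0,0]*d,(v-K[1,2])/K[1,1]*d,d],-1)
    return P@T[:3,:3].T+T[:3,3]
def ray(n,u,v,z):
    K,T=cam(n); r=T[:3,:3]@np.linalg.inv(K)@[u,v,1]; o=T[:3,3]
    return o+r*(z-o[2])/r[2]
def st():
    s=get_state(); print(s["time"],np.round(s["position"],4),np.round(s["tool_rot"],3),np.round(s["ft_force"],2),np.round(s["torque"],2),round(s["grip_width"],3)); return s
E
python3 - <<'E'
from h import *
for n in("scene","top"):
    K,T=cam(n); print(n,K.round(1).tolist(),T.round(3).tolist()); grab(n,n+'0')
s=st(); print(R.from_rotvec(s["tool_rot"]).as_matrix().round(3))
E
```

```text
pics
scene [[406.0, 0.0, 318.2], [0.0, 406.0, 205.1], [0.0, 0.0, 1.0]] [[-0.375, 0.496, -0.783, 1.575], [0.927, 0.211, -0.31, 0.435], [0.012, -0.842, -0.539, 0.75], [0.0, 0.0, 0.0, 1.0]]
top [[365.3, 0.0, 318.4], [0.0, 365.3, 200.6], [0.0, 0.0, 1.0]] [[0.047, -0.975, 0.219, 0.366], [-0.999, -0.045, 0.016, 0.052], [-0.006, -0.219, -0.976, 0.979], [0.0, 0.0, 0.0, 1.0]]
0.1 [0.2906 0.5808 0.1851] [-7.220e-01 -3.057e+00  3.000e-03] [ 0.56 -0.35  0.34] [ 0.02 -0.01 -0.03] 0.999
[[-0.894  0.447 -0.001]
 [ 0.447  0.894 -0.002]
 [-0.    -0.002 -1.   ]]
```

View pics/scene0.png

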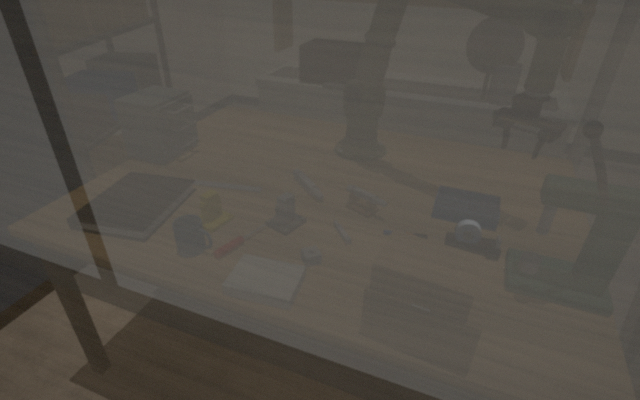

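View pics/top0.png

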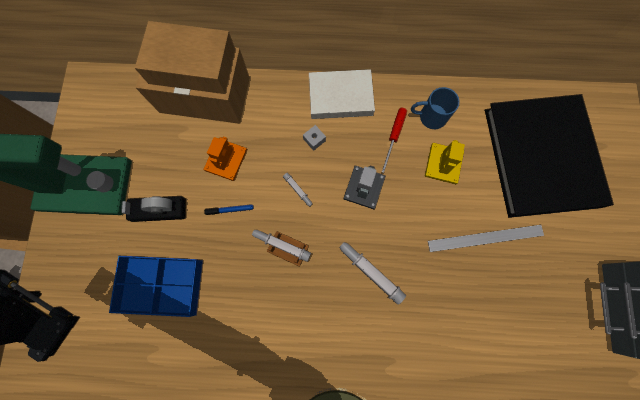

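Top view: the candidates for the gauge are the one in the wooden cradle at (282,246), a small one at (298,189) and a large one at (373,272). The stand could be the grey one at (365,187), the orange one at (225,158) or the yellow one at (446,162). I choose the cradled gauge and the grey stand. The scene picture is very dim, so I'll stretch its contrast.

Run:
```python
from h import *
a=np.load('pics/top0.npz'); P=cloud('top',a['d'])
b=np.load('pics/scene0.npz'); Q=cloud('scene',b['d'])
print('depth valid',(a['d']>0).mean(),(b['d']>0).mean())
for (u,v) in [(282,246),(254,233),(309,257),(298,189),(373,272),(345,247),(402,297),(367,178),(370,200),(314,137)]:
    print((u,v),P[v,u].round(4))
# scene pixel of these
K,T=cam('scene')
for p in [P[246,282],P[178,367]]:
    q=np.linalg.inv(T)@np.r_[p,1]; print('scene px',(K@q[:3]/q[2])[:2].round(1))
c=cv2.resize(a['im'][150:300,240:400],None,fx=4,fy=4,interpolation=cv2.INTER_CUBIC)[:,:,::-1]
g=b['im'].astype(float)[160:260,230:400]; g=np.clip((g-g.min((0,1)))/(np.percentile(g,99.8,(0,1))-g.min((0,1)))*255,0,255).astype(np.uint8)
g=cv2.resize(g,None,fx=640/170,fy=640/170,interpolation=cv2.INTER_CUBIC)[:,:,::-1]
cv2.imwrite('pics/crop1.png',c);cv2.imwrite('pics/crop2.png',g)
```

```text
depth valid 0.9960390625 0.99588671875
(282, 246) [0.4503 0.1515 0.0687]
(254, 233) [0.4795 0.224  0.0681]
(309, 257) [0.4276 0.0836 0.0512]
(298, 189) [0.6115 0.1244 0.0165]
(373, 272) [ 0.3987 -0.0798  0.0357]
(345, 247) [ 0.4588 -0.0072  0.0321]
(402, 297) [ 0.3408 -0.1526  0.0374]
(367, 178) [ 0.6249 -0.0518  0.1055]
(370, 200) [ 0.5905 -0.072   0.0137]
(314, 137) [0.7704 0.0891 0.0016]
scene px [364.  191.7]
scene px [284.6 194.8]
```

View pics/crop1.png

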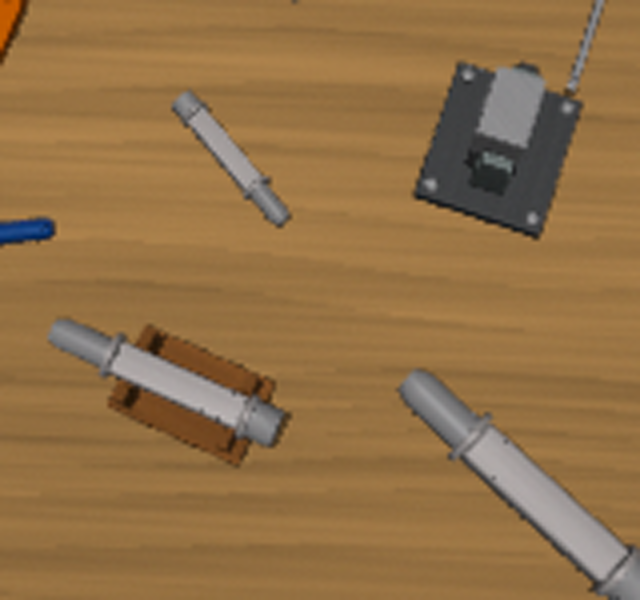

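View pics/crop2.png

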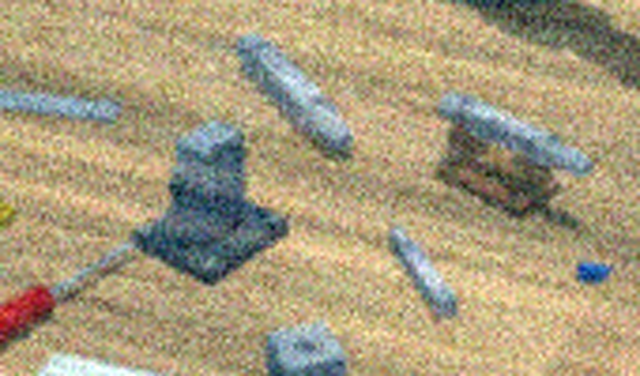

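The top crop confirms the choice. The cradled gauge has its long go end at upper left and its thick no-go end at lower right. The grey stand's block has its thin dimension roughly along world y. Both also show in the stretched scene view, the stand at about (285,195) and the gauge at about (364,192). Next I measure both in the two views.

```bash
cat > m.py <<'E'
from h import *
def rect(X):
    r=cv2.minAreaRect((X*1000).astype(np.float32)); b=cv2.boxPoints(r); e=b[1]-b[0],b[2]-b[1]
    l=max(e,key=np.linalg.norm); return np.round(r[0],1),np.round(r[1],1),round(np.degrees(np.arctan2(l[1],l[0]))%180,1)
for n in('top','scene'):
    a=np.load('pics/%s0.npz'%n); P=cloud(n,a['d']); x,y,z=P[...,0],P[...,1],P[...,2]
    f=a['im'].astype(float); sat=(f.max(2)-f.min(2))/(f.max(2)+1)
    near=lambda c,r:(np.hypot(x-c[0],y-c[1])<r)
    S=near((.62,-.06),.085)
    for nm,m in [('base',S&(z>.008)),('blocktop',S&(z>.096)),('gauge',near((.45,.15),.1)&(z>.059)),('baseflat',S&(z>.008)&(z<.02))]:
        X=P[m]; print(n,nm,m.sum(),rect(X[:,:2]),'z med/max',np.median(X[:,2]).round(4),X[:,2].max().round(4))
    m=near((.45,.15),.1)&(z>.062); X=P[m]; c=X.mean(0); w,V=np.linalg.eigh(np.cov(X[:,:2].T)); d=V[:,1]*np.sign(V[1,1])
    t=(X[:,:2]-c[:2])@d; print('   axis',np.degrees(np.arctan2(d[1],d[0])).round(1),'c',c.round(4),'t',t.min().round(4),t.max().round(4))
    # profile: width & top along axis
    Y=P[near((.45,.15),.11)&(z>.05)]; t=(Y[:,:2]-c[:2])@d; s=(Y[:,:2]-c[:2])@[-d[1],d[0]]
    for lo in np.arange(-.09,.1,.01):
        k=(t>=lo)&(t<lo+.01)&(abs(s)<.02)
        if k.sum(): print('   ',round(lo,2),k.sum(),'s',s[k].min().round(4),s[k].max().round(4),'z',np.percentile(Y[k,2],90).round(4))
E
python3 m.py
```

```text
top base 1234 (array([639.1, -59.4]), array([ 90., 123.]), np.float32(163.3)) z med/max 0.0153 0.1088
top blocktop 238 (array([629.8, -53.3]), array([31.4, 47.4]), np.float32(163.6)) z med/max 0.1044 0.1088
top gauge 550 (array([451.5, 157.5]), array([155.3,  35.8]), np.float32(67.6)) z med/max 0.0682 0.0754
top baseflat 848 (array([639.1, -59.4]), array([ 90., 123.]), np.float32(163.3)) z med/max 0.0141 0.0193
   axis 68.7 c [0.4533 0.1513 0.0682] t -0.0724 0.0828
    -0.08 14 s -0.0124 0.0108 z 0.0708
    -0.07 42 s -0.013 0.0117 z 0.0714
    -0.06 43 s -0.0128 0.0145 z 0.0736
    -0.05 54 s -0.0194 0.0196 z 0.07
    -0.04 38 s -0.0112 0.0107 z 0.07
    -0.03 36 s -0.0106 0.0105 z 0.0705
    -0.02 38 s -0.011 0.0107 z 0.0711
    -0.01 34 s -0.0102 0.0107 z 0.0704
    -0.0 37 s -0.0107 0.0103 z 0.0709
    0.01 38 s -0.0114 0.0108 z 0.0711
    0.02 49 s -0.02 0.0191 z 0.0698
    0.03 45 s -0.0181 0.0156 z 0.0712
    0.04 33 s -0.0147 0.0132 z 0.0733
    0.05 30 s -0.0099 0.0093 z 0.0695
    0.06 31 s -0.0101 0.0089 z 0.0689
    0.07 28 s -0.0093 0.0096 z 0.0688
    0.08 6 s -0.0052 0.0062 z 0.0656
  return _methods._mean(a, axis=axis, dtype=dtype,
  ret = ret.dtype.type(ret / rcount)
Traceback (most recent call last):
  File "m.py", line 11, in <module>
    X=P[m]; print(n,nm,m.sum(),rect(X[:,:2]),'z med/max',np.median(X[:,2]).round(4),X[:,2].max().round(4))
                                                                                    ~~~~~~~~~~^^
ValueError: zero-size array to reduction operation maximum which has no identity
```

Run:
```python
from h import *
a=np.load('pics/scene0.npz'); P=cloud('scene',a['d'])
K,T=cam('scene'); 
for u,v in [(284,194),(285,196),(364,192),(375,196),(352,188),(290,220),(330,230),(310,255)]: print((u,v),a['d'][v,u].round(3),P[v,u].round(3))
m=(P[...,2]>.059)&(np.abs(P[...,0]-.46)<.12)&(np.abs(P[...,1]-.15)<.12); v,u=np.nonzero(m); print('gauge',m.sum(), u.min(),u.max(),v.min(),v.max()) if m.any() else 0
f=cv2.GaussianBlur(a['im'],(0,0),1).astype(int)[165:245,250:400]
print(f.reshape(-1,3).min(0),f.reshape(-1,3).max(0))
# bore-axis: top-view masks for base (dark, unsaturated)
b=np.load('pics/top0.npz'); h=cv2.cvtColor(b['im'],cv2.COLOR_RGB2HSV)
print('base px hsv',h[200,370],h[205,360],'wood',h[220,370],'block',h[178,367],h[170,370])
Q=cloud('top',b['d']); m=(np.hypot(Q[...,0]-.62,Q[...,1]+.06)<.09)&(Q[...,2]>.009)&(Q[...,2]<.02)&(h[...,2]<110)&(h[...,1]<70)
mm=cv2.morphologyEx(m.astype(np.uint8),cv2.MORPH_OPEN,np.ones((3,3)))>0
for M in(m,mm):
    r=cv2.minAreaRect((Q[M][:,:2]*1000).astype(np.float32)); print('base',M.sum(),r)
```

```text
(284, 194) 0.453 [1.229 0.257 0.516]
(285, 196) 0.453 [1.229 0.258 0.514]
(364, 192) 0.412 [1.229 0.348 0.54 ]
(375, 196) 0.408 [1.23  0.36  0.539]
(352, 188) 0.415 [1.229 0.335 0.542]
(290, 220) 0.468 [1.23  0.264 0.483]
(330, 230) 0.453 [1.229 0.313 0.483]
(310, 255) 0.484 [1.229 0.288 0.439]
[85 83 76] [102  95  90]
base px hsv [105   8  66] [ 16 140 151] wood [ 17 146 157] block [120   2 140] [150   2 140]
base 788 ((641.66943359375, -59.548927307128906), (88.20487213134766, 128.29513549804688), 73.5140380859375)
base 742 ((627.79150390625, -55.340858459472656), (88.11393737792969, 99.03225708007812), 73.41058349609375)
```

```bash
python3 - <<'E'
from h import *
g,n=ray('scene',388,203.8,.058),ray('scene',346.9,187.4,.058); print(g.round(4),n.round(4),np.linalg.norm(g-n).round(4),np.degrees(np.arctan2(*(g-n)[1::-1])).round(1))
# triangulate ends: top ray vs scene ray
def tri(p,q):
    A=[];b=[]
    M=np.zeros((3,3));B=np.zeros(3)
    for n,(u,v) in(('top',p),('scene',q)):
        K,T=cam(n); r=T[:3,:3]@np.linalg.inv(K)@[u,v,1]; r/=np.linalg.norm(r); I=np.eye(3)-np.outer(r,r); M+=I;B+=I@T[:3,3]
    return np.linalg.solve(M,B).round(4)
print('go',tri((240+55/4,150+332/4),(388,203.8)),'nogo',tri((240+268/4,150+428/4),(346.9,187.4)))
print('block top c',tri((240+512/4,150+105/4),(230+210/3.765,160+140/3.765)))
E
python3 -m jog '[[[1,-0.844,-0.793,0,0],[1,-0.844,-0.793,0,0],[1,-0.844,-0.793,0,0],[1,-0.844,-0.793,0,0],[1,-0.844,-0.793,0,0],[1,-0.844,-0.793,0,0],[1,-0.844,-0.793,0,0],[1,-0.844,-0.793,0,0],[1,-0.844,-0.793,0,0],[1,-0.844,-0.793,0,0]]]' 30
```

```text
[0.4754 0.2393 0.058 ] [0.428  0.0852 0.058 ] 0.1612 72.9
go [0.4791 0.2332 0.0582] nogo [0.4274 0.0868 0.0579]
block top c [ 0.6292 -0.0507  0.1009]
time: 1.35
position: [0.4509, 0.1451, 0.1858]
tool_rot: [-0.722, -3.057, -0.0]
ft_force: [-0.3, -0.2, 0.3]
grip_width: 1.001
```

```bash
python3 -m jog '[[[1,0,0,0,1],[1,0,0,0,1],[1,0,0,0,1],[1,0,0,0,1],[1,0,0,0,1],[1,0,0,0,1],[1,0,0,0,1],[1,0,0,0,1],[1,0,0,0,1],[1,0,0,0,1]]]'; python3 -m jog '[[[1,0,0,0,1],[1,0,0,0,1],[1,0,0,0,1],[1,0,0,0,1],[1,0,0,0,1],[1,0,0,0,1],[1,0,0,0,1],[1,0,0,0,0],[1,0,0,0,0]]]'; python3 -c "
from h import *
s=st();M=R.from_rotvec(s['tool_rot']).as_matrix();print(M.round(4).tolist(),np.round(s['joint_positions'],2),np.degrees(np.arctan2(M[1,0],M[0,0])))"
```

```text
time: 2.6
position: [0.4505, 0.1465, 0.1857]
tool_rot: [-1.95, -2.463, 0.001]
ft_force: [0.4, -0.0, -0.0]
grip_width: 0.998
time: 3.72
position: [0.4507, 0.1465, 0.1859]
tool_rot: [-2.597, -1.768, 0.0]
ft_force: [0.7, 0.3, -0.3]
grip_width: 0.997
3.725 [0.4507 0.1465 0.1859] [-2.597 -1.768  0.   ] [ 0.72  0.33 -0.27] [-0.13  0.05 -0.02] 0.997
[[0.3664, 0.9305, -0.0003], [0.9305, -0.3664, -0.0002], [-0.0002, -0.0002, -1.0]] [-0.6  -0.06  0.22  1.88  0.01  1.32 -0.76] 68.50892146790662
```

```bash
python3 -m jog '[[[1,0,0,0.8,0],[1,0,0,0.8,0],[1,0,0,0.8,0],[1,0,0,0.65,0],[1,0,0,0.4,0],[1,0,0,0.22,0],[1,0,0,0,0],[1,0,0,0,0]]]'
```

```text
time: 4.72
position: [0.4517, 0.147, 0.0402]
tool_rot: [2.598, 1.767, 0.003]
ft_force: [-0.7, 0.2, 0.7]
grip_width: 1.003
```

```bash
python3 -m jog '[[[0.2,0,0,0,0],[0.2,0,0,0,0],[0.2,0,0,0,0],[0.2,0,0,0,0],[0.2,0,0,0,0],[0.2,0,0,0,0],[0.2,0,0,0,0],[0.2,0,0,0,0]]]' 35; python3 -c "
from h import *
st();grab('top','t1');im=cv2.imread('pics/t1.png')[190:300,220:380];cv2.imwrite('pics/c3.png',cv2.resize(im,None,fx=4,fy=4,interpolation=2))"
```

```text
time: 5.72
position: [0.4509, 0.1466, 0.0393]
tool_rot: [2.598, 1.766, 0.0]
ft_force: [-0.0, 0.3, -0.0]
grip_width: 0.224
5.725 [0.4509 0.1466 0.0393] [2.598 1.766 0.   ] [-0.02  0.27 -0.01] [-0.08  0.05  0.02] 0.224
```

View pics/c3.png

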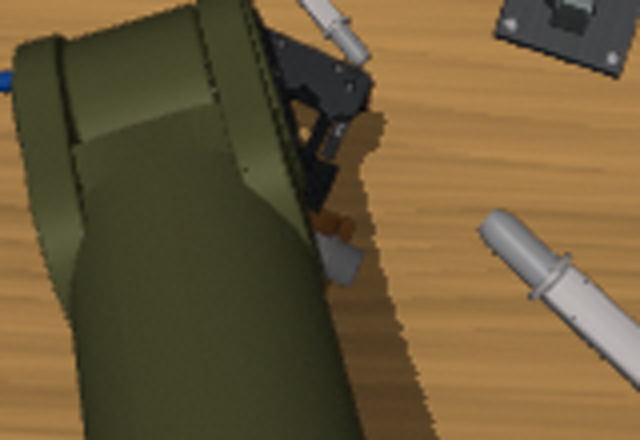

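The jaws read 0.224 against a commanded 0.2, so they may still be moving or may have stopped on the bar. The crop shows the no-go end at about crop (340,255), still in the cradle, with the fingers over the bar. I'll command them fully shut to make sure of the grip.

```bash
python3 -m jog '[[[0,0,0,0,0],[0,0,0,0,0],[0,0,0,0,0]]]' 40;  python3 -m jog '[[[0,0,0,-0.25,0],[0,0,0,-0.5,0],[0,0,0,-0.5,0],[0,0,0,-0.5,0],[0,0,0,-0.5,0],[0,0,0,-0.5,0],[0,0,0,0,0],[0,0,0,0,0]]]'; python3 -c "
from h import *
st()"
```

```text
time: 6.15
position: [0.4509, 0.1467, 0.0393]
tool_rot: [-2.598, -1.767, -0.0]
ft_force: [0.5, 0.1, 0.4]
grip_width: 0.016
time: 7.15
position: [0.4505, 0.1465, 0.1488]
tool_rot: [-2.598, -1.766, 0.001]
ft_force: [-0.0, -0.9, -0.7]
grip_width: 0.002
7.15 [0.4505 0.1465 0.1488] [-2.598e+00 -1.766e+00  1.000e-03] [-0.05 -0.95 -0.7 ] [-0.06  0.08  0.01] 0.002
```

The jaws shut completely, so I did not get the gauge. I look before doing anything else.

```bash
python3 -m jog '[[[1,0,1,-1,0],[1,0,1,-1,0],[1,0,1,0,0],[1,0,1,0,0],[1,0,0,0,0]]]'; python3 -c "
from h import *
st();grab('top','t2');im=cv2.imread('pics/t2.png')[150:330,200:420];cv2.imwrite('pics/c4.png',cv2.resize(im,None,fx=3,fy=3,interpolation=2))
K,T=cam('top')
for p in [(.4509,.1467,.0393),(.4509,.1467,.058)]:
  q=np.linalg.inv(T)@np.r_[p,1]; print((K@q[:3]/q[2])[:2].round(1))"
```

```text
time: 7.78
position: [0.6007, 0.0853, 0.227]
tool_rot: [2.6, 1.761, -0.006]
ft_force: [-0.4, -0.4, -0.2]
grip_width: 0.489
7.775 [0.6007 0.0853 0.227 ] [ 2.6    1.761 -0.006] [-0.45 -0.35 -0.23] [-0.06  0.14 -0.  ] 0.489
[285.1 247. ]
[284.4 246.3]
```

View pics/c4.png

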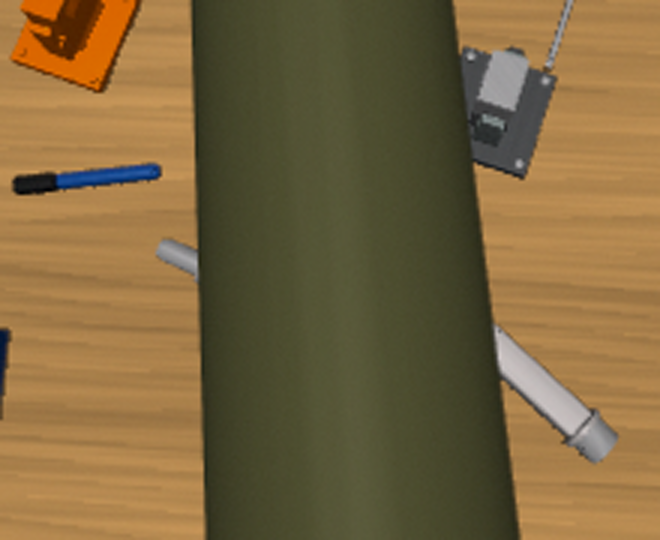

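The gauge still lies in the cradle: the go tip is at crop (165,250), i.e. pixel (255,233), unmoved. I'll use the depth from the grasp moment to see where the fingers really were.

Run:
```python
from h import *
a=np.load('pics/t1.npz'); P=cloud('top',a['d']); f=a['im'].astype(int)
o=np.array([.4509,.1466]); X=np.array([.3664,.9305]); Y=np.array([.9305,-.3664])
m=np.zeros(f.shape[:2],bool); m[190:275,270:320]=True
m&=(P[...,2]>.02)&(P[...,2]<.2)
for v in range(205,262,4):
  r=[]
  for u in range(284,314,3):
    if m[v,u]:
      d=P[v,u,:2]-o; r.append('%d:(%d,%d,%d)%s'%(u,d@X*1000,d@Y*1000,P[v,u,2]*1000,'k' if f[v,u].max()<60 else ''))
  print(v,' '.join(r))
```

```text
205 290:(11,81,187)k 293:(5,84,186)k 296:(-1,86,187)k 299:(-7,89,189)k 302:(-13,92,188)k 305:(-19,94,189)k
209 293:(0,75,189)k 296:(-4,78,187)k 299:(-11,81,188)k 302:(-17,83,187)k 305:(-22,86,186)k 308:(-29,89,188)k 311:(-35,91,188)k
213 293:(-2,67,188)k 296:(-8,70,189)k 299:(-15,72,189)k 302:(-20,75,188)k 305:(-26,78,187)k 308:(-32,81,187)k 311:(-38,83,188)k
217 299:(-18,65,183)k 302:(-24,67,188)k 305:(-30,70,188)k 308:(-36,73,186)k 311:(-39,80,152)k
221 299:(-22,56,189)k 302:(-27,60,183)k 305:(-31,65,164)
225 299:(-25,48,186)k 302:(-29,54,161)k
229 296:(-23,38,187)k 299:(-27,42,171)k 302:(-33,46,164)k
233 299:(-31,34,166)k 302:(-37,37,172)k
237 296:(-29,23,169)k 299:(-35,26,169)k 302:(-39,30,152)k
241 299:(-38,18,169)k
245 302:(-38,21,55)
249 299:(-37,8,69) 302:(-42,12,49)
253 302:(-48,2,73) 305:(-55,5,69) 308:(-61,8,67)
257 302:(-52,-6,67) 305:(-59,-3,70) 308:(-65,0,67)
261
```

Run:
```python
from h import *
s=st(); im,d=grab('scene','s2')
g=cv2.GaussianBlur(im,(0,0),.6).astype(float); c=g[90:250,220:440]; c=np.clip((c-np.percentile(c,.3,(0,1)))/(np.percentile(c,99.7,(0,1))-np.percentile(c,.3,(0,1)))*255,0,255)
c=cv2.resize(c.astype(np.uint8)[:,:,::-1].copy(),None,fx=3.4,fy=3.4,interpolation=2)
K,T=cam('scene'); M=R.from_rotvec(s['tool_rot']).as_matrix()
for p,col in [((0,0,0),(0,0,255)),((0,.0435*s['grip_width'],0),(0,255,0)),((0,-.0435*s['grip_width'],0),(0,255,0)),((0,0,-.07),(255,0,0))]:
    w=np.array(s['position'])+M@p; q=np.linalg.inv(T)@np.r_[w,1]; q=(K@q[:3]/q[2])[:2]; print(p,q.round(1))
    cv2.circle(c,tuple(int(x) for x in ((q-[220,90])*3.4)),4,col,-1)
cv2.imwrite('pics/c5.png',c)
```

```text
7.825 [0.5994 0.0868 0.2273] [-2.599 -1.764  0.005] [-1.43  0.14  0.76] [-0.05  0.09 -0.04] 0.534
(0, 0, 0) [331.1 163.8]
(0, 0.023223864791436854, 0) [325.6 166.5]
(0, -0.023223864791436854, 0) [336.6 161.2]
(0, 0, -0.07) [331.9 141. ]
```

View pics/c5.png

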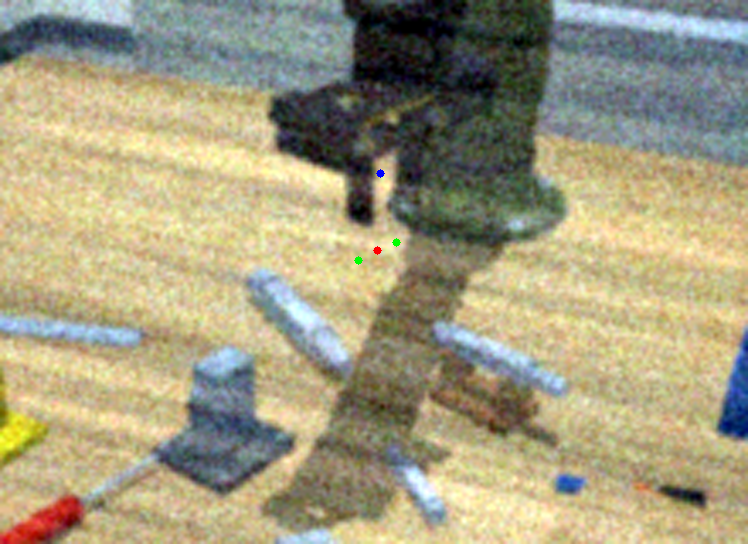

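The scene crop shows the left fingertip at crop (360,220), but the reported TCP puts it at (358,260). The real fingertips are therefore about 35 mm higher than reported, which explains the miss: they closed above the bar. I'll check this with a second, independent view, the start picture.

Run:
```python
from h import *
a=np.load('pics/top0.npz'); P=cloud('top',a['d'])
o=np.array([.2906,.5808]); X=np.array([-.894,.447]); Y=np.array([.447,.894])
D=P[...,:2]-o; tx=D@X*1000; ty=D@Y*1000; z=P[...,2]*1000
m=(abs(tx)<60)&(abs(ty)<130)&(z>120)&(a['d']>0)
print(m.sum()); 
import collections
for lo in range(120,420,10):
    k=m&(z>=lo)&(z<lo+10)
    if k.sum(): print(lo,k.sum(),'tx',tx[k].min().round(),tx[k].max().round(),'ty',ty[k].min().round(),ty[k].max().round())
# scene view of start: fingertip projections for dz offsets
K,T=cam('scene')
for dz in (0,.035):
  for s in(-1,1):
    w=np.r_[o+s*.0435*Y,.1851+dz]; q=np.linalg.inv(T)@np.r_[w,1]; print(dz,s,(K@q[:3]/q[2])[:2].round(1))
im=np.load('pics/scene0.npz')['im'][80:180,470:600]; g=cv2.GaussianBlur(im,(0,0),.6).astype(float); g=np.clip((g-g.min((0,1)))/(np.percentile(g,99.7,(0,1))-g.min((0,1)))*255,0,255).astype(np.uint8)
cv2.imwrite('pics/c6.png',cv2.resize(g,None,fx=5,fy=5,interpolation=2)[:,:,::-1])
```

```text
3997
210 1 tx -12.0 -12.0 ty -51.0 -51.0
220 32 tx -12.0 8.0 ty -55.0 48.0
230 27 tx -12.0 9.0 ty 40.0 49.0
240 23 tx -12.0 5.0 ty 41.0 50.0
250 11 tx -13.0 3.0 ty 41.0 48.0
260 21 tx -11.0 -1.0 ty 40.0 48.0
270 28 tx -12.0 -4.0 ty 41.0 58.0
280 9 tx -15.0 -10.0 ty 45.0 50.0
290 155 tx -39.0 35.0 ty -90.0 83.0
300 403 tx -40.0 35.0 ty -90.0 81.0
310 365 tx -39.0 36.0 ty -96.0 72.0
320 231 tx -39.0 35.0 ty -98.0 48.0
330 1419 tx -39.0 36.0 ty -98.0 43.0
340 262 tx -26.0 22.0 ty -53.0 14.0
350 152 tx -24.0 22.0 ty -54.0 7.0
360 130 tx -26.0 20.0 ty -53.0 -2.0
370 150 tx -24.0 21.0 ty -53.0 -27.0
380 245 tx -39.0 20.0 ty -53.0 -3.0
390 333 tx -39.0 8.0 ty -53.0 -14.0
0 -1 [500.7 158.4]
0 1 [527.6 168.1]
0.035 -1 [503.6 148.3]
0.035 1 [531.  157.7]
```

View pics/c6.png

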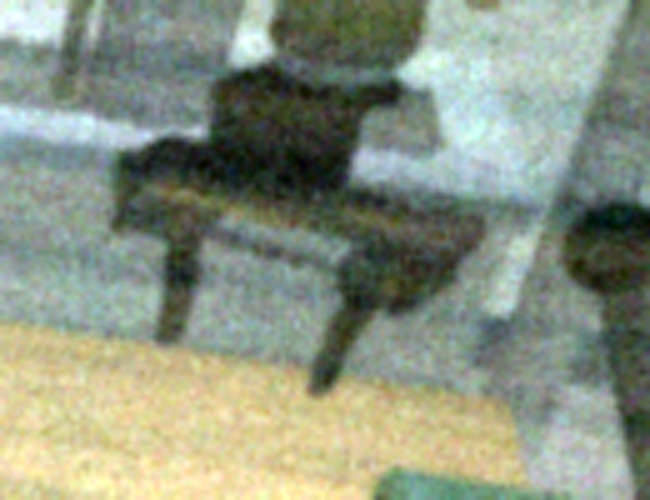

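Both views agree. The tips in the start picture are at crop (170,340) and (318,390), i.e. pixels (504,148) and (534,158), which matches a 35 mm offset. The depth image puts the tip at 220 mm against 185 mm reported, and body to tip is the specified 70 mm. So true tip z = reported z + 35 mm, and I grasp at reported z of about 0.004.

```bash
python3 -m jog '[[[1,0,-1,0.5,0],[1,0,-1,0.5,0],[1,0,-1,0.5,0],[1,0,-1,0.5,0],[1,0,0,0.5,0],[1,0,0,0,0],[1,0,0,0,0]]]'
```

```text
time: 8.75
position: [0.4511, 0.1469, 0.1301]
tool_rot: [2.598, 1.767, 0.002]
ft_force: [-0.0, 0.3, -1.3]
grip_width: 1.0
```

```bash
python3 -m jog '[[[1,0,0,0.8,0],[1,0,0,0.8,0],[1,0,0,0.5,0],[1,0,0,0.4,0],[1,0,0,0.4,0],[1,0,0,0.25,0],[1,0,0,0,0]]]'; python3 -c "
from h import *
st()"
```

```text
time: 9.62
position: [0.4504, 0.1464, 0.0027]
tool_rot: [-2.598, -1.766, 0.002]
ft_force: [-0.3, -1.3, 0.0]
grip_width: 1.003
9.625 [0.4504 0.1464 0.0027] [-2.598e+00 -1.766e+00  2.000e-03] [-0.31 -1.33  0.04] [-0.11  0.08 -0.01] 1.003
```

```bash
python3 -m jog '[[[0,0,0,0,0],[0,0,0,0,0],[0,0,0,0,0],[0,0,0,0,0],[0,0,0,0,0],[0,0,0,0,0],[0,0,0,0,0],[0,0,0,0,0],[0,0,0,0,0],[0,0,0,0,0]]]' 40; python3 -c "
from h import *
st()"
```

```text
time: 10.88
position: [0.4509, 0.1466, 0.0033]
tool_rot: [2.598, 1.767, 0.0]
ft_force: [0.7, -0.9, 0.1]
grip_width: 0.245
10.875 [0.4509 0.1466 0.0033] [2.598 1.767 0.   ] [ 0.73 -0.88  0.09] [-0.11  0.14 -0.04] 0.245
```

The jaws stopped at 0.245, about 21 mm, so the bar is gripped. Now I lift, align to the stand's 73.5°, and carry it to the −y side of the stand.

```bash
python3 -m jog '[[[0,0,0,-0.3,0],[0,0,0,-0.6,0],[0,0,0,-0.8,0],[0,0,0,-0.8,0],[0,0,0,-0.5,-1],[0,0,0,0,0]]]' 60; python3 -m jog '[[[0,-0.846,0.714,0,0],[0,-0.846,0.714,0,0],[0,-0.846,0.714,0,0],[0,-0.846,0.714,0,0],[0,-0.846,0.714,0,0],[0,-0.846,0.714,0,0],[0,-0.846,0.714,0,0],[0,-0.846,0.714,0,0],[0,0,0,0,0],[0,0,0,0,0]]]'
python3 - <<'E'
from h import *
s=st();M=R.from_rotvec(s['tool_rot']).as_matrix();print(np.degrees(np.arctan2(M[1,0],M[0,0])),np.degrees(M[2,0]))
im,d=grab('top','t3'); P=cloud('top',d)
m=(np.hypot(P[...,0]-.5929,P[...,1]+.1779)<.13)&(P[...,2]>.13)&(P[...,2]<.215); h=cv2.cvtColor(im,cv2.COLOR_RGB2HSV)
m&=(h[...,2]>80)&(h[...,1]<40); v,u=np.nonzero(m); print(m.sum(), u.min(),u.max(),v.min(),v.max())
X=P[m]; o=np.array(s['position'][:2]); t=(X[:,:2]-o)@M[:2,0]*1000; q=(X[:,:2]-o)@M[:2,1]*1000
for lo in range(-90,110,10):
    k=(t>=lo)&(t<lo+10)
    if k.sum(): print(lo,k.sum(),'q',q[k].min().round(1),q[k].max().round(1),'z',np.percentile(X[k,2],[50,90]).round(4),'tmax',t[k].max().round(1))
E
```

```text
time: 11.62
position: [0.452, 0.1471, 0.1251]
tool_rot: [2.519, 1.876, 0.006]
ft_force: [-0.0, 0.4, -2.8]
grip_width: 0.243
time: 12.88
position: [0.5916, -0.1772, 0.1217]
tool_rot: [-2.518, -1.875, 0.002]
ft_force: [-0.1, 0.4, -2.8]
grip_width: 0.244
12.875 [ 0.5916 -0.1772  0.1217] [-2.518e+00 -1.875e+00  2.000e-03] [-0.09  0.42 -2.76] [-0.07  0.07 -0.07] 0.244
73.36171141469697 0.016086098116423
228 388 418 171 184
20 5 q 2.5 9.8 z [0.1879 0.1895] tmax 29.8
30 37 q -9.6 9.3 z [0.1875 0.1889] tmax 39.4
40 49 q -14.5 11.8 z [0.1877 0.1923] tmax 49.9
50 35 q -9.0 8.4 z [0.1845 0.1879] tmax 59.9
60 35 q -8.8 8.3 z [0.1855 0.1873] tmax 69.5
70 37 q -9.7 7.9 z [0.1847 0.1871] tmax 79.8
80 30 q -9.5 6.1 z [0.1838 0.1862] tmax 89.3
```

The gauge is level in hand: its axis is 55 mm above the reported TCP and the go tip is at +89 mm. I lower it to bore height.

```bash
python3 -m jog '[[[0,0,0.04,0.8,0],[0,0,0,0.8,0],[0,0,0,0.5,0],[0,0,0,0.285,0],[0,0,0,0,0],[0,0,0,0,0]]]'
python3 - <<'E'
from h import *
S=[]
for i in range(4):
    s=get_state(); S.append(s['position']); im,d=grab('top','t4')
p=np.mean(S,0); s=st();M=R.from_rotvec(s['tool_rot']).as_matrix(); B=np.array([.6298,-.0533]);D=p[:2]-B
u=np.array([.284,.9588]); w=np.array([.9588,-.284])
print('mean',p.round(4),'rel block along',(D@u).round(4),'lat',(D@w).round(4))
P=cloud('top',d); h=cv2.cvtColor(im,cv2.COLOR_RGB2HSV); D=P[...,:2]-B; al=D@u*1000; la=D@w*1000; z=P[...,2]*1000
m=(abs(la)<40)&(abs(al)<30)&(z>97)&(h[...,1]<60); print('block',m.sum(),np.percentile(al[m],[0,2,98,100]).round(1),np.percentile(la[m],[0,2,98,100]).round(1),np.median(z[m]).round(1))
for lo in range(-90,-20,10):
    k=(al>=lo)&(al<lo+10)&(z>80)&(z<100)&(abs(la)<20)&(h[...,1]<60)&(h[...,2]>80)
    if k.sum()>4: print(lo,k.sum(),'lat',la[k].min().round(1),la[k].max().round(1),'z',np.percentile(z[k],90).round(1),'max al',al[k].max().round(1))
E
```

```text
time: 13.68
position: [0.5952, -0.1787, 0.0291]
tool_rot: [2.517, 1.877, 0.002]
ft_force: [0.2, -0.8, -2.2]
grip_width: 0.247
13.875 [ 0.5948 -0.1787  0.0288] [2.518e+00 1.877e+00 2.000e-03] [ 0.27  0.12 -2.07] [-0.08  0.08 -0.  ] 0.245
mean [ 0.5951 -0.1788  0.0291] rel block along -0.1301 lat 0.0024
block 238 [-15.8 -15.   15.6  15.7] [-23.4 -22.9  22.2  23.8] 104.6
-90 41 lat -12.0 13.6 z 98.6 max al -80.1
-80 30 lat -6.5 10.8 z 94.3 max al -70.1
-70 30 lat -7.3 10.3 z 94.9 max al -60.3
-60 30 lat -7.2 9.1 z 93.8 max al -50.2
-50 24 lat -6.8 7.2 z 93.7 max al -41.2
```

```bash
python3 -m jog '[[[0,0,-0.04,0.057,0],[0,0.2,0,0,0],[0,0.3,0,0,0],[0,0,0,0,0],[0,0,0,0,0]]]'
python3 - <<'E'
from h import *
s=st(); p=np.array(s['position']);B=np.array([.6298,-.0533]);u=np.array([.284,.9588]); w=np.array([.9588,-.284]); F=np.array(s['ft_force'])[:2]
print((p[:2]-B)@u*1000,(p[:2]-B)@w*1000,p[2],'F al/lat',F@u,F@w)
E
```

```text
time: 14.5
position: [0.5984, -0.1587, 0.0256]
tool_rot: [2.518, 1.879, -0.0]
ft_force: [0.2, -0.2, -3.6]
grip_width: 0.247
14.5 [ 0.5984 -0.1587  0.0256] [ 2.518  1.879 -0.   ] [ 0.19 -0.18 -3.6 ] [-0.13  0.06  0.  ] 0.247
-110.00579288344142 -0.19076213966376376 0.025565604131072922 F al/lat -0.11855111614186575 0.22870965655992764
```

```bash
cat > f.py <<'E'
from h import *
S=[]
for i in range(3):
    S.append(get_state()); eyes.get_image('top')
B=np.array([.6298,-.0533]);u=np.array([.284,.9588]); w=np.array([.9588,-.284])
p=np.mean([s['position'] for s in S],0);F=np.mean([s['ft_force'] for s in S],0);T=np.mean([s['torque'] for s in S],0)
M=R.from_rotvec(S[-1]['tool_rot']).as_matrix()
print(round(S[-1]['time'],2),'al %.1f lat %.1f z %.1f | F al %.1f lat %.1f z %.1f'%(*((p[:2]-B)@np.c_[u,w]*1000),p[2]*1000,F[:2]@u,F[:2]@w,F[2]),'T',(T[:2]@np.c_[u,w]).round(2),T[2].round(2),'yaw %.2f tilt %.2f'%(np.degrees(np.arctan2(M[1,0],M[0,0])),np.degrees(M[2,0])),'g %.3f'%S[-1]['grip_width'])
E
python3 -m jog '[[[0,0,0.02,-0.03,0],[0,0.05,0,0,0],[0,0.05,0,0,0],[0,0.05,0,0,0],[0,0.05,0,0,0],[0,0.05,0,0,0],[0,0,0,0,0]]]'; python3 f.py
```

```text
time: 15.38
position: [0.602, -0.1492, 0.0268]
tool_rot: [-2.518, -1.878, -0.0]
ft_force: [-0.2, 1.0, -2.7]
grip_width: 0.247
15.47 al -100.0 lat 0.6 z 26.8 | F al 0.7 lat -0.5 z -2.9 T [ 0.03 -0.11] 0.0 yaw 73.43 tilt -0.00 g 0.245
```

```bash
python3 -m jog '[[[0,0.04,0,0,0],[0,0.04,0,0,0],[0,0.03,0,0,0],[0,0,0,0,0]]]'; python3 f.py
```

```text
time: 16.02
position: [0.6031, -0.145, 0.0267]
tool_rot: [-2.518, -1.878, 0.0]
ft_force: [-0.6, -0.1, -2.2]
grip_width: 0.247
16.12 al -95.5 lat 0.4 z 26.7 | F al 0.4 lat -0.7 z -2.9 T [ 0.16 -0.06] 0.06 yaw 73.44 tilt 0.01 g 0.246
```

```bash
python3 -m jog '[[[0,0.05,0,0,0],[0,0.05,0,0,0],[0,0.05,0,0,0],[0,0.05,0,0,0],[0,0,0,0,0]]]'; python3 f.py
```

```text
time: 16.8
position: [0.6055, -0.1372, 0.0267]
tool_rot: [-2.518, -1.878, -0.0]
ft_force: [-0.9, -0.8, -2.5]
grip_width: 0.245
16.9 al -87.3 lat 0.5 z 26.7 | F al -0.4 lat -1.5 z -2.9 T [ 0.38 -0.14] 0.12 yaw 73.45 tilt 0.03 g 0.246
```

```bash
python3 -m jog '[[[0,0,-0.014,0,0],[0,0.06,0,0,0],[0,0.06,0,0,0],[0,0.06,0,0,0],[0,0.06,0,0,0],[0,0,0,0,0]]]'; python3 f.py
```

```text
time: 17.7
position: [0.608, -0.1277, 0.0268]
tool_rot: [-2.518, -1.879, -0.001]
ft_force: [0.1, -0.0, -2.7]
grip_width: 0.244
17.8 al -77.6 lat 0.2 z 26.8 | F al 0.4 lat -0.2 z -2.6 T [ 0.14 -0.06] 0.03 yaw 73.44 tilt 0.02 g 0.251
```

```bash
python3 -m jog '[[[0,0.05,0,0,0],[0,0.05,0,0,0],[0,0.05,0,0,0],[0,0.04,0,0,0],[0,0.04,0,0,0],[0,0,0,0,0]]]'; python3 f.py
```

```text
time: 18.6
position: [0.6105, -0.1191, 0.0268]
tool_rot: [-2.518, -1.879, -0.0]
ft_force: [-0.2, -0.1, -3.9]
grip_width: 0.247
18.7 al -68.7 lat 0.1 z 26.8 | F al -0.0 lat -0.4 z -2.6 T [ 0.06 -0.09] 0.02 yaw 73.43 tilt 0.01 g 0.249
```

```bash
python3 -m jog '[[[0,0.025,0,0,0],[0,0.025,0,0,0],[0,0.02,0,0,0],[0,0,0,0,0]]]'; python3 f.py
```

```text
time: 19.25
position: [0.6112, -0.1166, 0.0268]
tool_rot: [-2.518, -1.878, -0.0]
ft_force: [0.1, -0.4, -3.0]
grip_width: 0.247
19.35 al -66.0 lat 0.1 z 26.8 | F al -0.1 lat 0.1 z -2.5 T [ 0.09 -0.13] 0.01 yaw 73.43 tilt 0.01 g 0.251
```

```bash
python3 -m jog '[[[0,0.015,0,0,0],[0,0.01,0,0,0],[0,0,0,0,0]]]'; python3 f.py; python3 -m jog '[[[0,0.01,0,0,0],[0,0,0,0,0]]]'; python3 f.py
```

```text
time: 19.77
position: [0.6115, -0.1157, 0.0268]
tool_rot: [2.518, 1.878, 0.0]
ft_force: [-0.6, -0.3, -2.4]
grip_width: 0.248
19.88 al -65.1 lat 0.1 z 26.8 | F al -0.1 lat -0.3 z -2.0 T [ 0.08 -0.08] -0.01 yaw 73.43 tilt 0.00 g 0.246
time: 20.18
position: [0.6116, -0.1154, 0.0268]
tool_rot: [2.518, 1.878, 0.0]
ft_force: [-0.1, -0.3, -2.1]
grip_width: 0.246
20.27 al -64.7 lat 0.1 z 26.8 | F al -0.1 lat 0.1 z -2.7 T [ 0.06 -0.13] -0.01 yaw 73.43 tilt 0.00 g 0.250
```

```bash
python3 -m jog '[[[0,0.01,0,0,0],[0,0,0,0,0]]]'; python3 f.py; python3 -m jog '[[[0,0.01,0,0,0],[0,0,0,0,0]]]'; python3 f.py
```

```text
time: 20.58
position: [0.6115, -0.1154, 0.0268]
tool_rot: [2.518, 1.878, -0.0]
ft_force: [-0.3, -0.3, -3.1]
grip_width: 0.246
20.68 al -64.7 lat 0.1 z 26.8 | F al -0.9 lat -0.0 z -2.3 T [ 0.09 -0.34] 0.02 yaw 73.41 tilt -0.02 g 0.247
time: 20.98
position: [0.6115, -0.1153, 0.0268]
tool_rot: [2.519, 1.877, -0.001]
ft_force: [-0.6, -2.3, -3.3]
grip_width: 0.243
21.07 al -64.7 lat 0.1 z 26.8 | F al -2.9 lat -0.1 z -2.4 T [ 0.13 -0.71] -0.03 yaw 73.40 tilt -0.04 g 0.249
```

The collar is home: motion stopped at al −64.7 (expected −65), with 2.9 N along the axis. One more 0.4 mm nudge to make sure of the light bearing, then I withdraw and cross over the stand.

```bash
python3 -m jog '[[[0,0.01,0,0,0],[0,0,0,0,0]]]'; python3 f.py;  python3 -m jog '[[[0,-0.15,0,0,0],[0,-0.4,0,0,0],[0,-0.5,0,0,0],[0,-0.5,0,0,0],[0,-0.3,0,0,0],[0,0,0,-0.5,0],[0,0,0,-0.7,0],[0,0,0,-0.6,0],[0,0,0,0,0]]]'; python3 f.py
```

```text
time: 21.38
position: [0.6115, -0.1153, 0.0268]
tool_rot: [2.519, 1.877, -0.002]
ft_force: [-1.6, -4.1, -2.2]
grip_width: 0.25
21.48 al -64.6 lat 0.1 z 26.8 | F al -4.8 lat -0.4 z -2.3 T [ 0.16 -1.2 ] 0.02 yaw 73.39 tilt -0.06 g 0.250
time: 22.65
position: [0.5934, -0.1848, 0.1023]
tool_rot: [2.514, 1.877, 0.008]
ft_force: [-0.4, 0.3, -3.2]
grip_width: 0.245
22.75 al -136.5 lat 1.2 z 100.5 | F al -0.1 lat -0.3 z -3.2 T [ 0.06 -0.14] -0.01 yaw 73.49 tilt 0.05 g 0.245
```

Drawn out cleanly. Crossing over the stand to the other side.

```bash
python3 -m jog '[[[0,0.6,0,0,0],[0,0.9,0,0,0],[0,0.9,0,0,0],[0,0.9,0,0,0],[0,0.9,0,0,0],[0,0.9,0,0,0],[0,0.95,0,0,0],[0,0,0,0,0],[0,0,0,0,0]]]'; python3 f.py
```

```text
time: 23.92
position: [0.6588, 0.0463, 0.0974]
tool_rot: [-2.518, -1.878, 0.004]
ft_force: [0.3, -0.5, -1.5]
grip_width: 0.244
24.02 al 103.0 lat -0.1 z 97.8 | F al -0.3 lat 0.5 z -2.3 T [ 0.03 -0.16] 0.01 yaw 73.31 tilt -0.08 g 0.245
```

```bash
python3 -m jog '[[[0,0,0,0.7,0],[0,0,0,0.6,0],[0,0,0,0.35,0],[0,0,0,0.12,0],[0,0,0,0,0],[0,0,0,0,0]]]'; python3 f.py
```

```text
time: 24.82
position: [0.6607, 0.0467, 0.0291]
tool_rot: [2.518, 1.877, 0.003]
ft_force: [-0.2, 0.4, -3.4]
grip_width: 0.247
24.93 al 104.7 lat 1.1 z 29.1 | F al 0.1 lat -0.3 z -2.9 T [ 0.06 -0.12] 0.0 yaw 73.43 tilt 0.05 g 0.245
```

```bash
python3 -m jog '[[[0,0,-0.025,0.057,0],[0,-0.15,0,0,0],[0,-0.15,0,0,0],[0,-0.11,0,0,0],[0,0,0,0,0],[0,0,0,0,0]]]'; python3 f.py
```

```text
time: 25.72
position: [0.6542, 0.0316, 0.0258]
tool_rot: [-2.518, -1.878, -0.001]
ft_force: [0.4, 0.0, -3.1]
grip_width: 0.245
25.82 al 88.4 lat -0.7 z 25.8 | F al 0.1 lat 0.1 z -2.6 T [ 0.03 -0.14] 0.01 yaw 73.45 tilt 0.02 g 0.245
```

```bash
python3 -m jog '[[[0,0,0.02,-0.025,0],[0,-0.04,0,0,0],[0,-0.03,0,0,0],[0,0,0,0,0],[0,0,0,0,0]]]'; python3 f.py
```

```text
time: 26.5
position: [0.6541, 0.0284, 0.0267]
tool_rot: [-2.518, -1.878, -0.0]
ft_force: [-0.2, -0.2, -2.4]
grip_width: 0.249
26.6 al 85.3 lat 0.1 z 26.7 | F al -0.0 lat -0.1 z -2.4 T [ 0.04 -0.15] 0.02 yaw 73.43 tilt 0.01 g 0.247
```

```bash
python3 -m jog '[[[0,-0.02,0,0,0],[0,-0.02,0,0,0],[0,0,0,0,0]]]'; python3 f.py;  python3 -m jog '[[[0,-0.015,0,0,0],[0,0,0,0,0],[0,0,0,0,0]]]'; python3 f.py
```

```text
time: 27.02
position: [0.6536, 0.0267, 0.0267]
tool_rot: [2.519, 1.878, -0.0]
ft_force: [0.3, -0.0, -3.5]
grip_width: 0.248
27.12 al 83.6 lat 0.1 z 26.7 | F al -0.0 lat 0.2 z -2.7 T [ 0.03 -0.11] 0.02 yaw 73.43 tilt 0.01 g 0.249
time: 27.55
position: [0.6536, 0.0266, 0.0268]
tool_rot: [-2.518, -1.878, -0.001]
ft_force: [-0.2, 0.8, -1.9]
grip_width: 0.248
27.65 al 83.3 lat 0.1 z 26.7 | F al 0.5 lat -0.1 z -2.6 T [0.05 0.06] 0.03 yaw 73.44 tilt 0.02 g 0.250
```

Contact is at al 83.3, exactly where the far face should be. Now I build up to about 10 N.

```bash
python3 -m jog '[[[0,-0.02,0,0,0],[0,-0.015,0,0,0],[0,0,0,0,0]]]'; python3 f.py
```

```text
time: 28.08
position: [0.6535, 0.0266, 0.0269]
tool_rot: [-2.517, -1.879, -0.003]
ft_force: [3.1, 4.9, -2.8]
grip_width: 0.246
28.18 al 83.3 lat 0.0 z 26.9 | F al 5.0 lat 0.4 z -2.8 T [-0.01  1.06] 0.01 yaw 73.49 tilt 0.10 g 0.246
```

```bash
python3 -m jog '[[[0,-0.02,0,0,0],[0,-0.012,0,0,0],[0,0,0,0,0],[0,0,0,0,0]]]'; python3 f.py
```

```text
time: 28.72
position: [0.6534, 0.0266, 0.0269]
tool_rot: [-2.516, -1.879, -0.005]
ft_force: [2.2, 7.4, -3.2]
grip_width: 0.242
28.82 al 83.3 lat -0.0 z 26.9 | F al 7.5 lat 0.0 z -3.4 T [-0.04  1.41] 0.05 yaw 73.53 tilt 0.18 g 0.246
```

```bash
python3 -m jog '[[[0,-0.02,0,0,0],[0,-0.003,0,0,0],[0,0,0,0,0],[0,0,0,0,0]]]'; python3 f.py
```

```text
time: 29.38
position: [0.6535, 0.0267, 0.027]
tool_rot: [-2.515, -1.88, -0.006]
ft_force: [2.8, 7.7, -2.9]
grip_width: 0.248
29.48 al 83.4 lat -0.0 z 27.0 | F al 7.9 lat 0.7 z -3.3 T [-0.09  1.7 ] -0.0 yaw 73.56 tilt 0.25 g 0.251
```

```bash
python3 -m jog '[[[0,-0.015,0,0,0],[0,0,0,0,0],[0,0,0,0,0],[0,0,0,0,0]]]'; python3 f.py;python3 -m jog '[[[0,0,0,0,0],[0,0,0,0,0],[0,0,0,0,0],[0,0,0,0,0],[0,0,0,0,0],[0,0,0,0,0]]]'; python3 f.py
```

```text
time: 30.02
position: [0.6534, 0.0267, 0.0271]
tool_rot: [-2.514, -1.88, -0.007]
ft_force: [2.3, 9.4, -3.3]
grip_width: 0.247
30.12 al 83.4 lat -0.1 z 27.1 | F al 9.5 lat 0.1 z -3.7 T [-0.05  1.82] -0.04 yaw 73.58 tilt 0.28 g 0.245
time: 30.92
position: [0.6534, 0.0267, 0.0271]
tool_rot: [-2.514, -1.88, -0.007]
ft_force: [3.8, 7.7, -2.7]
grip_width: 0.251
31.02 al 83.4 lat -0.1 z 27.1 | F al 9.0 lat 1.0 z -3.4 T [-0.05  1.85] 0.04 yaw 73.58 tilt 0.28 g 0.244
```

```bash
python3 -m jog '[[[0,-0.012,0,0,0],[0,0,0,0,0],[0,0,0,0,0],[0,0,0,0,0],[0,0,0,0,0]]]'; python3 f.py;python3 -m jog '[[[0,0,0,0,0],[0,0,0,0,0],[0,0,0,0,0],[0,0,0,0,0],[0,0,0,0,0],[0,0,0,0,0]]]'; python3 f.py
```

```text
time: 31.7
position: [0.6534, 0.0267, 0.0271]
tool_rot: [-2.514, -1.88, -0.008]
ft_force: [3.9, 9.4, -3.6]
grip_width: 0.244
31.8 al 83.4 lat -0.1 z 27.1 | F al 10.1 lat 1.1 z -3.5 T [-0.1  2. ] -0.0 yaw 73.60 tilt 0.31 g 0.248
time: 32.6
position: [0.6534, 0.0267, 0.0271]
tool_rot: [-2.514, -1.88, -0.008]
ft_force: [2.9, 10.0, -3.6]
grip_width: 0.244
32.7 al 83.4 lat -0.1 z 27.1 | F al 9.7 lat 0.3 z -3.8 T [-0.1   2.01] 0.02 yaw 73.60 tilt 0.32 g 0.244
```

The no-go end was refused: about 10 N for over a second at al 83.4 with no advance, and the two contacts give a block 32.0 mm thick, so the gauge has not slipped. Now I retreat, lift and turn back by 5°.

```bash
python3 -m jog '[[[0,0.2,0,0,0],[0,0.4,0,0,0],[0,0.4,0,0,0],[0,0,0,-0.7,0],[0,0,0,-0.9,0],[0,0,0,-0.7,1],[0,0,0,0,0],[0,0,0,0,0]]]'; python3 f.py
python3 - <<'E'
from h import *
s=get_state(); d=np.array([.4508,.1465])-s['position'][:2]; M=R.from_rotvec(s['tool_rot']).as_matrix()
print(d, d@M[:2,:2]/.04)
E
```

```text
time: 33.75
position: [0.6627, 0.0606, 0.1172]
tool_rot: [-2.596, -1.768, 0.003]
ft_force: [-0.3, 0.6, -3.1]
grip_width: 0.244
33.85 al 118.4 lat -1.0 z 116.8 | F al -0.1 lat -0.3 z -3.2 T [ 0.05 -0.15] -0.0 yaw 68.49 tilt -0.10 g 0.246
[-0.21158574  0.08621773] [ 0.06424957 -5.71155955]
```

```bash
python3 -m jog '[[[0,0.064,-0.7,0,0],[0,0,-0.9,0,0],[0,0,-0.9,0,0],[0,0,-0.9,0,0],[0,0,-0.9,0,0],[0,0,-0.9,0,0],[0,0,-0.51,0,0],[0,0,0,0,0],[0,0,0,0,0]]]'
python3 - <<'E'
from h import *
S=[]
for i in range(3): S.append(get_state()['position']); eyes.get_image('top')
p=np.mean(S,0); s=st(); M=R.from_rotvec(s['tool_rot']).as_matrix(); print(p.round(4),(np.array([.4508,.1465])-p[:2])@M[:2,:2]/.04,np.degrees(np.arctan2(M[1,0],M[0,0])))
E
```

```text
time: 35.02
position: [0.4528, 0.146, 0.1186]
tool_rot: [2.598, 1.765, 0.0]
ft_force: [0.0, -0.3, -3.2]
grip_width: 0.242
35.175 [0.4528 0.1458 0.1186] [ 2.599  1.764 -0.   ] [-1.28 -1.35 -3.07] [-0.07  0.02 -0.01] 0.246
[0.4529 0.1459 0.1186] [-0.00414193 -0.05363968] 68.35130132231603
```

```bash
python3 -m jog '[[[0,0,-0.05,0.8,0],[0,0,0,0.8,0],[0,0,0,0.5,0],[0,0,0,0.25,0],[0,0,0,0,0],[0,0,0,0,0],[0,0,0,0,0]]]'
cat > c.py <<'E'
from h import *
S=[];F=[]
for i in range(3): s=get_state();S.append(s['position']);F.append(s['ft_force']); eyes.get_image('top')
p=np.mean(S,0); M=R.from_rotvec(s['tool_rot']).as_matrix(); print(s['time'],p.round(4),'F',np.mean(F,0).round(2),'need',((np.array([.4508,.1465])-p[:2])@M[:2,:2]/.04).round(3),np.degrees(np.arctan2(M[1,0],M[0,0])).round(2),s['grip_width'])
E
python3 c.py
```

```text
time: 36.05
position: [0.4511, 0.1476, 0.0256]
tool_rot: [2.598, 1.766, 0.003]
ft_force: [-0.7, 0.2, -2.0]
grip_width: 0.246
36.15 [0.4509 0.1476 0.0255] F [-0.28 -0.33 -2.13] need [-0.026  0.008] 68.43 0.24690720713104938
```

Aligned over the cradle to within 1 mm. Lowering: 22 mm down to the height it was picked up at.

```bash
python3 -m jog '[[[0,-0.025,0,0.15,0],[0,0,0,0.15,0],[0,0,0,0.1,0],[0,0,0,0.08,0],[0,0,0,0,0],[0,0,0,0,0]]]'; python3 c.py
```

```text
time: 36.95
position: [0.45, 0.1464, 0.0056]
tool_rot: [2.598, 1.767, 0.001]
ft_force: [0.5, -0.7, -3.1]
grip_width: 0.249
37.05 [0.45   0.1464 0.0057] F [ 0.14 -0.12 -3.03] need [0.009 0.017] 68.43 0.24345250937690402
```

```bash
python3 -m jog '[[[0,0,0.015,0.03,0],[0,0,0,0.02,0],[0,0,0,0,0],[0,0,0,0,0]]]'; python3 c.py
```

```text
time: 37.6
position: [0.4504, 0.1461, 0.0035]
tool_rot: [-2.598, -1.766, -0.0]
ft_force: [0.2, -0.4, -1.8]
grip_width: 0.245
37.7 [0.4504 0.1461 0.0035] F [ 0.42  0.13 -2.38] need [0.012 0.005] 68.43 0.25114224926122486
```

```bash
python3 -m jog '[[[0,0,0,0.012,0],[0,0,0,0,0],[0,0,0,0,0]]]'; python3 c.py; python3 -m jog '[[[0,0,0,0.01,0],[0,0,0,0,0],[0,0,0,0,0]]]'; python3 c.py
```

```text
time: 38.12
position: [0.4505, 0.1461, 0.0033]
tool_rot: [-2.598, -1.766, -0.0]
ft_force: [-1.4, -0.7, 1.1]
grip_width: 0.248
38.225 [0.4505 0.1462 0.0033] F [-1.63 -0.6   1.17] need [0.011 0.003] 68.42 0.24612958956313233
time: 38.65
position: [0.4505, 0.1462, 0.0032]
tool_rot: [-2.598, -1.766, -0.0]
ft_force: [-2.6, -0.6, 6.3]
grip_width: 0.245
38.75 [0.4505 0.1462 0.0032] F [-2.37 -0.97  6.14] need [0.01  0.004] 68.43 0.24455169000715363
```

The gauge rests on the saddles: the vertical force rose to +6 N with no further travel. I let go gently, then lift straight up.

```bash
python3 -m jog '[[[0.3,0,0,-0.01,0],[0.4,0,0,0,0],[0.6,0,0,0,0],[1,0,0,0,0],[1,0,0,0,0],[1,0,0,0,0],[1,0,0,0,0],[1,0,0,0,0],[1,0,0,0,0],[1,0,0,0,0]]]'; python3 c.py
```

```text
time: 40.05
position: [0.4504, 0.1461, 0.003]
tool_rot: [2.598, 1.766, 0.0]
ft_force: [-1.2, 0.3, 0.4]
grip_width: 0.994
40.15 [0.4504 0.1461 0.003 ] F [-0.29  0.22  0.26] need [0.012 0.005] 68.43 0.9992343626973978
```

```bash
python3 -m jog '[[[1,0,0,-0.4,0],[1,0,0,-0.8,0],[1,0,0,-0.9,0],[1,0,0,-0.9,0],[1,0,0,-0.9,0],[1,0.6,0,0,0],[1,0.9,0,0,0],[1,0.9,0,0,0],[1,0.9,0,0,0],[1,0.9,0,0,0]]]'; python3 -m jog '[[[1,0.9,0,0,0],[1,0.9,0,0,0],[1,0.9,0,0,0],[1,0,0,0,0],[1,0,0,0,0],[1,0,0,0,0]]]';  python3 - <<'E'
from h import *
im,d=grab('top','t9'); P=cloud('top',d)
x,y,z=np.moveaxis(P,-1,0)
m=(np.hypot(x-.45,y-.15)<.1)&(z>.062); X=P[m]; c=X.mean(0); w,V=np.linalg.eigh(np.cov(X[:,:2].T)); e=V[:,1]*np.sign(V[1,1]); t=(X[:,:2]-c[:2])@e
print(m.sum(),c.round(4),'axis',np.degrees(np.arctan2(e[1],e[0])).round(1),t.min().round(4),t.max().round(4),'z',np.median(X[:,2]).round(4))
cv2.imwrite('pics/c9.png',cv2.resize(im[100:310,190:460,::-1],None,fx=2.8,fy=2.8,interpolation=2))
st()
E
```

```text
time: 41.45
position: [0.5128, 0.3035, 0.1604]
tool_rot: [2.598, 1.766, 0.002]
ft_force: [0.0, 0.2, 0.2]
grip_width: 1.0
time: 42.2
position: [0.5522, 0.4013, 0.1599]
tool_rot: [2.599, 1.764, 0.001]
ft_force: [0.3, -0.5, 0.4]
grip_width: 1.002
537 [0.4534 0.1517 0.0682] axis 68.7 -0.0734 0.0818 z 0.0684
42.25 [0.5522 0.4015 0.1598] [2.599e+00 1.764e+00 1.000e-03] [ 0.26  0.71 -0.09] [-0.11  0.06  0.03] 0.997
```

View pics/c9.png

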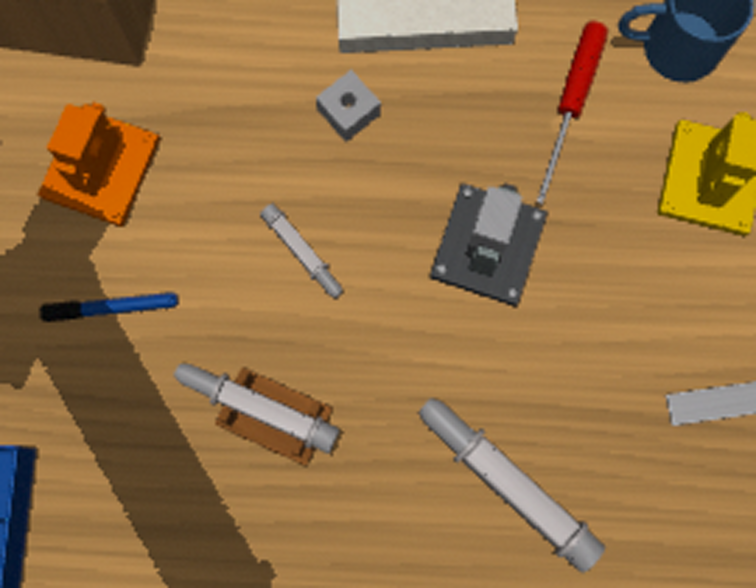

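The gauge lies level in its cradle at crop (260,405), at the same pose and height as at the start. The stand, spare die, driver, marker and look-alikes are where they were, and the arm is clear. Handing in.

```bash
python3 -c "
from bench import job
print(job.close_job())"
```

```text
the job is handed in; nothing more can be done
None
```

The bore passed the check, the gauge is back in its cradle, and the job was handed in at about 42 s of the 61 s allowed.

- **Go end:** it slid in with no more than about 1.5 N on it. The collar came home within 0.3 mm of where I expected it and bore on the block with about 5 N.
- **No-go end:** pressed on the far mouth from the other side, within about 0.2 mm of the line along which the go end had slid freely. It took 9–10 N for about 2.5 s and did not advance, so it was refused. The two contact positions put the block faces 32.0 mm apart, as specified, so the gauge did not slip in the grip. The tool's tilt grew to about 0.3° under load.
- **Putting back:** I pressed down about 6 N on the cradle before letting go. The last picture shows the gauge level in the cradle, with its axis angle and height as at the start and its centre within 0.5 mm. In that view, which cuts off the tray and the tape dispenser, the other things looked unmoved.

**What disagreed:**
- **Missed grasp:** the first grasp closed above the bar. Both cameras then showed the real fingertips about 35 mm higher than the reported tool position, so I corrected for that and the second grasp held. The miss disturbed nothing.
- **Scene camera:** its depth was unusable, apparently because it looks through a pane. I used only its picture and took heights from the top camera. The two views put the gauge's position along its axis about 4 mm apart; I used the top camera's value.

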